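# Free two sweet capsules jammed at the mouth of a shop dispenser

## Robot

A 6-joint arm with a two-finger parallel gripper is mounted at the origin on the work surface. World frame = base frame: x ahead of the robot, y to its left, z up, the work surface at z = 0. Lengths are in m, angles in rad, forces in N, time in s.
With the tool pointing down it reaches from about 0.35 to 0.975 m from the base axis. Payload 4.9 kg.
Tool frame: the origin (TCP) lies midway between the tips of the shut fingers; the grasp point (between the pads) lies 19 mm behind it; z points along the fingers, y is the direction in which the jaws open and shut (so a half turn about z gives the same grasp; the last joint's range is limited). The gripper opens to 85 mm and grips with 20 to 120 N. Pads are 22 mm wide; open, the fingers measure 114 mm over their backs; the gripper's body (76 mm by 85 mm) begins 54 mm behind the grasp point. The pads swing forward as they close: fully open they stand 13 mm farther back than shut.
Start: joints at [1.01, 0.053, 1.613, -0, 1.476, -0.119], TCP at [0.267, 0.565, 0.231] pointing down, gripper open.
Joint ranges: [-3.01, 3.01], [-1.01, 2.22], [0.06, 2.58], [-1.02, 4.17], [0.09, 2.62], [-3.14, 3.14]. Speed limits (rad/s): [2.57, 2.57, 3.14, 3.14, 3.14, 3.14].

## Interface

Orientations are given as a unit quaternion [w, x, y, z].
In Python, from plant import manip gives the robot as it stands. The module is installed in compiled form; this text tells all that it offers.
- The arm moves only by the tool move_arm, never from a script. Its argument "rows" is a list of rows, each an object of numbers: "tx", "ty", "tz": the shift along the tool's x, y, z in m; "ax", "ay", "az": the turn, a rotation vector about the tool's x, y, z in degrees; "jaw": the closure in counts, from 0 (fully open) to 255 (shut). In form: [{"tx": .., "ty": .., "tz": .., "ax": .., "ay": .., "az": .., "jaw": ..}, ...]. A call has 1 to 12 rows; each row shifts and turns the pose as measured when the row begins, along the tool's axes as they then stand; what a row does not reach is not made up. A row lasts 1/10 s, in which the tool goes at most 50 mm and 8.59 degrees, less where a joint would pass 70% of its speed; a pose out of reach is approached as far as the arm can. A call with a gripper value outside its range is refused whole. The fingers move at their own pace and stop on an object; the grip force is fixed at half the most. Time passes only in rows, so rows that do not move let the fingers close. It gives the time, the measured TCP pose, the force and the opening at its end, in the units of the state.
- manip.state(): the state, without advancing time (a new reading comes with each control period).
- manip.grab_frame(name): name is "side" or "top" or "wrist"; returns a dict with "color" (400x640x3 uint8, red, green, blue), "intrinsics" (3x3 intrinsics, pixels), "R" (3x3) and "t" (3): a world point X has camera coordinates R X + t. Camera axes: x right, y down, z forward; pixel columns grow to the right and rows downward; lengths in m; the calibration is good to about 2 mm. A picture is of the moment at which its call begins. There is no depth.
- manip.job_done(): hands the job in, once; it reports no verdict.
The state is a dict: "time": time; "joint_pos": joint angles; "joint_vel": joint speeds; "joint_efforts": joint torques, N m; "tool_pos": TCP position; "tool_rot": TCP orientation; "contact_force": force on the tool from outside, world axes, zero at the start; "ft_torque": the same for the moment, N m; "gripper_width": opening from 0.0 (shut) to 1.0 (fully open).
Only numpy, scipy, OpenCV 4.12 (cv2) and the standard library are available. Lean on these libraries where they do the work, as an engineer would, in place of code of your own. Each camera call takes 0.05 s, during which the arm holds its last target.

## Task

On the shop counter, a red and a green sweet capsule have jammed side by side at the mouth of the sloping dispenser chute. Nudge the red one back up the chute, keeping it on the chute, so that the green one rolls out into the catch tray first; then let the red one roll down after it, so that both end up lying in the tray. Leave the honey jar beside the chute where it stands.

Things in the scene. Friction and masses are not known exactly. Their poses are not given: they have to be found in the camera images.
- red_capsule: red plastic ball with a thin white band, 60 mm diameter, about 60 g, rolls freely; origin at its centre (axes turn as it rolls). It starts jammed at the mouth of the chute beside the green one, on either side: centres 18 mm uphill of the dispenser's origin, 30 mm to each side, 109 mm above the counter.
- green_capsule: green plastic ball with a thin white band, 60 mm diameter, about 60 g, rolls freely; origin at its centre (axes turn as it rolls). It starts jammed beside the red one. With the red one held about 50 mm or more uphill of its start, it rolls out through the mouth by itself within a second or two.
- dispenser: fixed. Origin on the counter under the mouth's middle; x level, pointing downhill out of the mouth; z up. Grey chute: from the mouth 200 mm uphill (-x) at 10 degrees, 123 mm wide, side walls 22 mm high, floor 75 mm above the counter at the mouth. Mouth: 76 mm gap at x=0 between two yellow stops 14 mm high, 6 mm thick. One capsule rolls out alone; two abreast jam.
- tray (a point): middle of the white floor of the open dark red catch tray below the mouth, part of the dispenser, 42 mm above the counter, axes as the dispenser's. Inside 147 mm along x by 128 mm; the floor falls 5 degrees away from the mouth; walls 86 mm above the counter. A capsule lying in it has its centre 65 to 78 mm above the counter.
- honey_jar: round amber jar with a brass-coloured lid and a pale label, 70 mm diameter, 105 mm high, 0.4 kg, loose; origin at the centre of its underside. It stands beside the chute on the dispenser's -y side.
There are look-alikes about, which are no part of the job. What is meant by the green_capsule is not pink, and is the larger of those in its own colour.

How it is judged:
On the way, in this order (a step that is already met when the one before it is completed fails the run):
1. the red capsule has been nudged at least 15 mm back up the chute (x of red_capsule in the frame of dispenser below -0.035 m and z of red_capsule in the frame of dispenser below 0.165 m), for 0.05 s.
2. the green capsule is in the tray while the red one is still on the chute (x of green_capsule in the frame of dispenser above 0.03 m and z of green_capsule in the frame of dispenser below 0.095 m and x of red_capsule in the frame of dispenser below 0 m), for 0.1 s.
At the end, for the whole second after the job is handed in: both capsules lie in the catch tray (centres inside its walls and less than 95 mm above the counter), at rest (slower than 50 mm/s) (x of red_capsule in the frame of dispenser between 0.03 and 0.16 m and y of red_capsule in the frame of dispenser between -0.07 and 0.07 m and z of each of red_capsule, green_capsule in the frame of dispenser below 0.095 m and x of green_capsule in the frame of dispenser between 0.03 and 0.16 m and y of green_capsule in the frame of dispenser between -0.07 and 0.07 m and linear speed of each of red_capsule, green_capsule below 0.05 m/s); the robot touches nothing.
It fails at once if the red capsule is lifted off the chute (its centre more than 165 mm above the counter) (height (world z) of red_capsule above 0.165 m).
It fails at once if the honey jar is moved by more than 30 mm (distance of honey_jar from where it was at the start of the episode above 0.03 m).
It also fails if it takes over 35 s, if anything falls off the work surface, if the arm or the gripper's body presses on something with over 40 N, if the wrist force passes 120 N, or if a joint passes its speed limit or range.

## Working session

There is one attempt and no reset: what is moved stays moved. The work goes in short steps, Python scripts to look and compute and a tool call to move; the robot and the scene stay as the last step left them, time stands still between calls to the robot, and variables do not carry over. Pictures are saved under pics/ and viewed, and the job is handed in when it is done.

Besides the shell and the picture viewer there is one more tool, called after ">>>" as name([rows], argument=value, ...), one row to a line, values as JSON. move_arm: Moves the arm, as the interface text tells. Its arguments: {"type":"object","properties":{"rows":{"type":"array"}},"required":["rows"]}

```bash
mkdir -p pics; cat > h.py <<'E'
from plant import manip
import numpy as np, cv2
def grab(n,f):
    d=manip.grab_frame(n); cv2.imwrite('pics/'+f+'.png',d['color'][:,:,::-1]); np.savez('pics/'+f+'.npz',**{k:d[k] for k in('intrinsics','R','t','color')}); return d
def ray(d,u,v):
    K=np.array(d['intrinsics']);R=np.array(d['R']);t=np.array(d['t'])
    r=R.T@np.linalg.inv(K)@np.array([u,v,1.]); return -R.T@t, r
def atz(d,u,v,z):
    c,r=ray(d,u,v); return c+r*(z-c[2])/r[2]
def proj(d,X):
    K=np.array(d['intrinsics']);p=np.array(d['R'])@np.array(X)+np.array(d['t']);p=K@p;return p[:2]/p[2]
def crop(f,o,x0,y0,x1,y1,s):
    im=cv2.imread('pics/'+f+'.png')[y0:y1,x0:x1]; cv2.imwrite('pics/'+o+'.png',cv2.resize(im,None,fx=s,fy=s,interpolation=cv2.INTER_CUBIC))
E
python3 - <<'E'
from h import *
for n in('top','side','wrist'):
    d=grab(n,n+'0'); print(n,-np.array(d['R']).T@d['t'],np.array(d['R'])[2])
print(manip.state())
E
```

```text
top [ 0.48353363 -0.06990432  0.82261973] [ 0.20460882  0.00178705 -0.97884219]
side [ 0.18373499 -0.73880113  0.79514249] [ 0.41892646  0.6341213  -0.64991599]
wrist [0.19066988 0.60095545 0.37316216] [ 0.29645266 -0.1421507  -0.94440934]
{'time': 0.15, 'joint_pos': array([ 1.01000183e+00,  5.32351165e-02,  1.61397675e+00, -2.20401665e-05,
        1.47603333e+00, -1.18997147e-01]), 'joint_vel': array([ 0.00048233, -0.00131757, -0.00282439, -0.00030434, -0.00066016,
        0.0010259 ]), 'joint_efforts': array([ 8.33528484e-04, -3.94240773e+01, -3.70722449e+01, -8.37998505e-05,
        4.61953663e-03,  7.97183418e-06]), 'tool_pos': array([0.26696626, 0.5645661 , 0.23032801]), 'tool_rot': array([-2.65128672e-04,  2.19105450e-01,  9.75700835e-01, -7.82660415e-04]), 'contact_force': array([-0.16682818,  0.26168309, -0.28331481]), 'ft_torque': array([-0.05691775,  0.03033249,  0.05109979]), 'gripper_width': 1.0020467961322648}
```

View pics/top0.png

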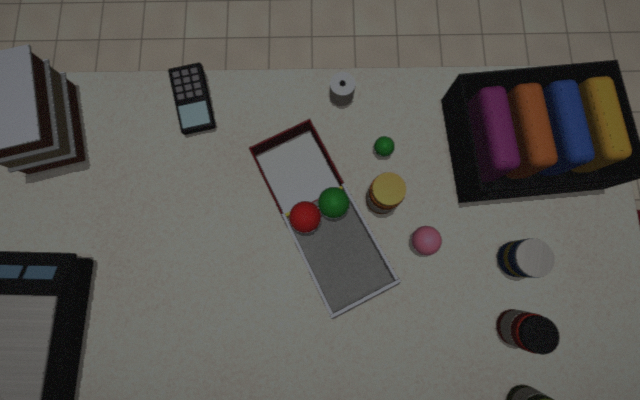

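View pics/side0.png

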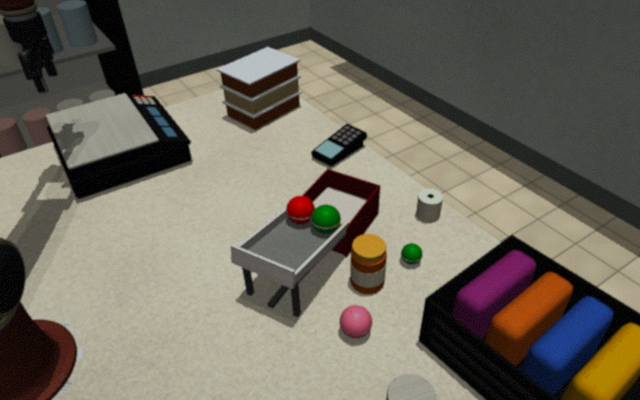

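```bash
python3 - <<'E'
from h import *
crop('top0','c1',230,100,430,330,2.6)
d=np.load('pics/top0.npz')
im=d['color'].astype(int)
r,g,b=im[...,0],im[...,1],im[...,2]
S=np.load('pics/side0.npz'); 
for nm,d in(('top',d),('side',S)):
  im=d['color'].astype(int);r,g,b=im[...,0],im[...,1],im[...,2]
  for n,m in(('red',(r>110)&(g<60)&(b<60)),('green',(g>70)&(r<60)&(b<70))):
    k,l,s,c=cv2.connectedComponentsWithStats(m.astype(np.uint8))
    for i in range(1,k):
        if s[i,4]>60: 
            cx,cy=s[i,0]+s[i,2]/2-.5,s[i,1]+s[i,3]/2-.5
            print(nm,n,s[i],(cx,cy),atz(d,cx,cy,.109))
E
```

```text
top red [297 208  15  14 119] (np.float64(304.0), np.float64(214.5)) [ 0.58766385 -0.036042    0.109     ]
top green [379 137  13  13 118] (np.float64(385.0), np.float64(143.0)) [ 0.72484376 -0.19343193  0.109     ]
top green [324 191  21  20 273] (np.float64(334.0), np.float64(200.5)) [ 0.6133199  -0.09245204  0.109     ]
side red [287 195  27  21 390] (np.float64(300.0), np.float64(205.0)) [ 0.5929144  -0.02903007  0.109     ]
side red [494 273  78  65 323] (np.float64(532.5), np.float64(305.0)) [ 0.76818324 -0.47712276  0.109     ]
side green [313 205  27  20 385] (np.float64(326.0), np.float64(214.5)) [ 0.61962965 -0.08553426  0.109     ]
side green [402 244  20  15 204] (np.float64(411.5), np.float64(251.0)) [ 0.69002738 -0.26469782  0.109     ]
```

View pics/c1.png

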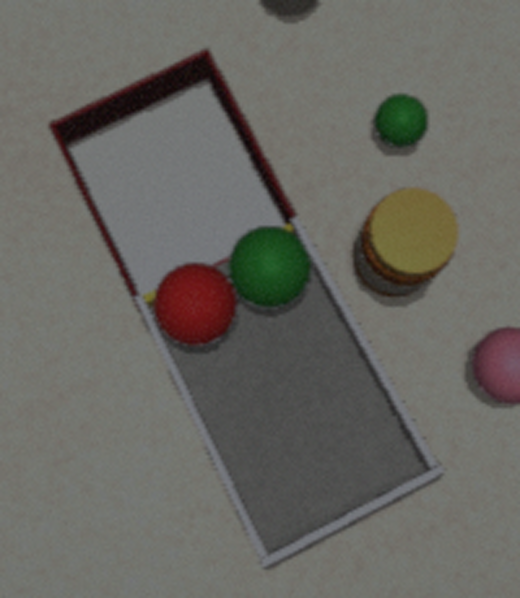

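```bash
python3 - <<'E'
from h import *
from scipy.optimize import least_squares
from scipy.spatial.transform import Rotation as Ro
d=np.load('pics/top0.npz')
u=.2*np.cos(np.radians(10))
zu=.097+.2*np.sin(np.radians(10))
P=[((-.018,.03,.109),(195,304)),((-.018,-.03,.109),(270,266)),((-u,.0635,zu),(267,563)),((-u,-.0635,zu),(438,470))]
P=[(p,(230+(a+.5)/2.6-.5,100+(b+.5)/2.6-.5)) for p,(a,b) in P]
def W(q,p):
    c,s=np.cos(q[2]),np.sin(q[2]);return np.array([q[0]+c*p[0]-s*p[1],q[1]+s*p[0]+c*p[1],p[2]])
def f(q): return np.concatenate([proj(d,W(q,p))-np.array(m) for p,m in P])
r=least_squares(f,[.62,-.06,.4]);q=r.x;print(q,np.degrees(q[2]),np.round(r.fun,1))
for p in((.006,0,.042),(.153,.064,.086),(.153,-.064,.086),(0,.064,.097)):
    a=proj(d,W(q,p));print('pred crop',p,(a-[230,100])*2.6)
S=np.load('pics/side0.npz')
for p in((-.018,.03,.109),(-.018,-.03,.109)):print('side',proj(S,W(q,p)),W(q,p))
s=manip.state();w=s['tool_rot'];M=Ro.from_quat([w[1],w[2],w[3],w[0]]).as_matrix();print(M.round(3))
print('disp x in tool',M.T@W([0,0,q[2]],(1,0,0)))
for p in((-.018,.03,.2),(-.018,.03,.093)):
    t=W(q,p);print(t,'delta tool',M.T@(t-s['tool_pos']))
np.save('q.npy',q)
E
```

```text
[ 0.61361248 -0.05601556  0.4570079 ] 26.18462375777225 [-0.1 -0.3 -0.3 -0.1  0.7 -0.4 -0.2  0.8]
pred crop (0.006, 0, 0.042) [218.28363278 270.19589392]
pred crop (0.153, 0.064, 0.086) [ 56.02408855 129.37589645]
pred crop (0.153, -0.064, 0.086) [205.31694094  57.65689655]
pred crop (0, 0.064, 0.097) [141.73725139 303.95043326]
side [298.53152259 208.61616168] [ 0.58422174 -0.03703702  0.109     ]
side [323.87028049 217.62030237] [ 0.61069764 -0.09087963  0.109     ]
[[-0.904  0.428 -0.001]
 [ 0.428  0.904 -0.001]
 [ 0.    -0.002 -1.   ]]
disp x in tool [-0.62254693  0.78258123 -0.00139472]
[ 0.58422174 -0.03703702  0.2       ] delta tool [-0.54402296 -0.40814349  0.03090395]
[ 0.58422174 -0.03703702  0.093     ] delta tool [-0.54404162 -0.40796764  0.1379038 ]
```

>>> move_arm([
  {"az": 7.7},
  {"az": 7.7},
  {"az": 7.7},
  {"az": 7.7},
  {"az": 7.7},
  {"tx": -0.02},
  {"tx": -0.045},
  {"tx": -0.045},
  {"tx": -0.045},
  {"tx": -0.045},
  {"tx": -0.045},
  {"tx": -0.045},
])

```text
schema error: expected keys tx, ty, tz, ax, ay, az, jaw
```

```bash
cat >> h.py <<'E'
from scipy.spatial.transform import Rotation as Ro
def rel(p):
    q=np.load('q.npy');s=manip.state();w=s['tool_rot'];M=Ro.from_quat([w[1],w[2],w[3],w[0]]).as_matrix()
    c,sn=np.cos(q[2]),np.sin(q[2]);X=np.array([q[0]+c*p[0]-sn*p[1],q[1]+sn*p[0]+c*p[1],p[2]])
    D=M.T@np.array([c,sn,0]);e=s['tool_pos']-np.array([q[0],q[1],0])
    print('t',s['time'],'disp pos',np.round([c*e[0]+sn*e[1],-sn*e[0]+c*e[1],e[2]],4),'delta',np.round(M.T@(X-s['tool_pos']),4),'yaw need',np.degrees(np.arctan2(-D[0],D[1])).round(2),'M z',M[:,2].round(3),'w',s['gripper_width'],'F',np.round(s['contact_force'],1))
E
python3 -c "
from h import *
rel((-.018,.031,.2));print(manip.state()['joint_pos'])"
```

```text
t 0.15 disp pos [-0.0372  0.7099  0.2303] delta [-0.5432 -0.4075  0.0309] yaw need 38.5 M z [-0.001 -0.001 -1.   ] w 1.0020467961322648 F [-0.2  0.3 -0.3]
[ 1.01000183e+00  5.32351165e-02  1.61397675e+00 -2.20401665e-05
  1.47603333e+00 -1.18997147e-01]
```

>>> move_arm([
  {"tx": 0,"ty": 0,"tz": 0,"ax": 0,"ay": 0,"az": 7.7,"jaw": 0},
  {"tx": 0,"ty": 0,"tz": 0,"ax": 0,"ay": 0,"az": 7.7,"jaw": 0},
  {"tx": 0,"ty": 0,"tz": 0,"ax": 0,"ay": 0,"az": 7.7,"jaw": 0},
  {"tx": 0,"ty": 0,"tz": 0,"ax": 0,"ay": 0,"az": 7.7,"jaw": 0},
  {"tx": 0,"ty": 0,"tz": 0,"ax": 0,"ay": 0,"az": 7.7,"jaw": 0},
  {"tx": -0.02,"ty": 0,"tz": 0,"ax": 0,"ay": 0,"az": 0,"jaw": 0},
  {"tx": -0.045,"ty": 0,"tz": 0,"ax": 0,"ay": 0,"az": 0,"jaw": 0},
  {"tx": -0.045,"ty": 0,"tz": 0,"ax": 0,"ay": 0,"az": 0,"jaw": 0},
  {"tx": -0.045,"ty": 0,"tz": 0,"ax": 0,"ay": 0,"az": 0,"jaw": 0},
  {"tx": -0.045,"ty": 0,"tz": 0,"ax": 0,"ay": 0,"az": 0,"jaw": 0},
  {"tx": -0.045,"ty": 0,"tz": 0,"ax": 0,"ay": 0,"az": 0,"jaw": 0},
  {"tx": -0.045,"ty": 0,"tz": 0,"ax": 0,"ay": 0,"az": 0,"jaw": 0},
])

```text
time: 1.35
tool_pos: [0.3874, 0.2942, 0.2252]
tool_rot: [-0.0, 0.536, 0.844, -0.005]
contact_force: [1.4, 0.5, 0.2]
gripper_width: 0.999
```

```bash
python3 -c "
from h import *
rel((-.018,.031,.2));print(manip.state()['joint_pos'])"
```

```text
t 1.35 disp pos [-0.0484  0.4141  0.2252] delta [-0.3824  0.0376  0.0265] yaw need -1.04 M z [-0.006 -0.008 -1.   ] w 0.9990648916734965 F [1.4 0.5 0.2]
[ 0.49853983 -0.27813822  1.92761941 -0.00381062  1.50096116  0.05989829]
```

>>> move_arm([
  {"tx": -0.045,"ty": 0.005,"tz": 0,"ax": 0,"ay": 0,"az": -1,"jaw": 0},
  {"tx": -0.045,"ty": 0.005,"tz": 0,"ax": 0,"ay": 0,"az": 0,"jaw": 0},
  {"tx": -0.045,"ty": 0.005,"tz": 0,"ax": 0,"ay": 0,"az": 0,"jaw": 0},
  {"tx": -0.045,"ty": 0.005,"tz": 0,"ax": 0,"ay": 0,"az": 0,"jaw": 0},
  {"tx": -0.045,"ty": 0.005,"tz": 0,"ax": 0,"ay": 0,"az": 0,"jaw": 0},
  {"tx": -0.045,"ty": 0.005,"tz": 0,"ax": 0,"ay": 0,"az": 0,"jaw": 0},
  {"tx": -0.045,"ty": 0.005,"tz": 0,"ax": 0,"ay": 0,"az": 0,"jaw": 0},
  {"tx": -0.03,"ty": 0,"tz": 0,"ax": 0,"ay": 0,"az": 0,"jaw": 0},
  {"tx": 0,"ty": 0,"tz": 0,"ax": 0,"ay": 0,"az": 0,"jaw": 0},
])

```text
time: 2.25
tool_pos: [0.5751, -0.019, 0.224]
tool_rot: [-0.001, 0.531, 0.847, -0.005]
contact_force: [-1.0, 0.6, -0.1]
gripper_width: 0.997
```

```bash
python3 -c "
from h import *
rel((-.018,.031,.2));print(manip.state()['joint_pos']);grab('wrist','w1');grab('side','s1');crop('s1','s1c',220,120,420,320,3)"
```

```text
t 2.25 disp pos [-0.0182  0.0502  0.224 ] delta [-0.0191  0.0006  0.0241] yaw need -0.36 M z [-0.006 -0.007 -1.   ] w 0.9974514278193856 F [-1.   0.6 -0.1]
[-0.1583164  -0.05593026  1.73363904 -0.00838339  1.46900877 -0.6080716 ]
```

View pics/w1.png

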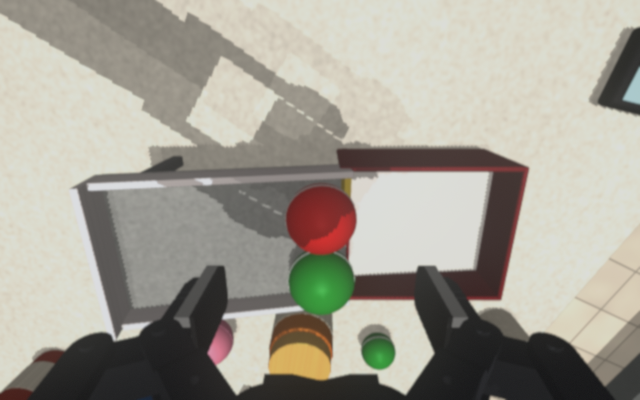

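View pics/s1c.png

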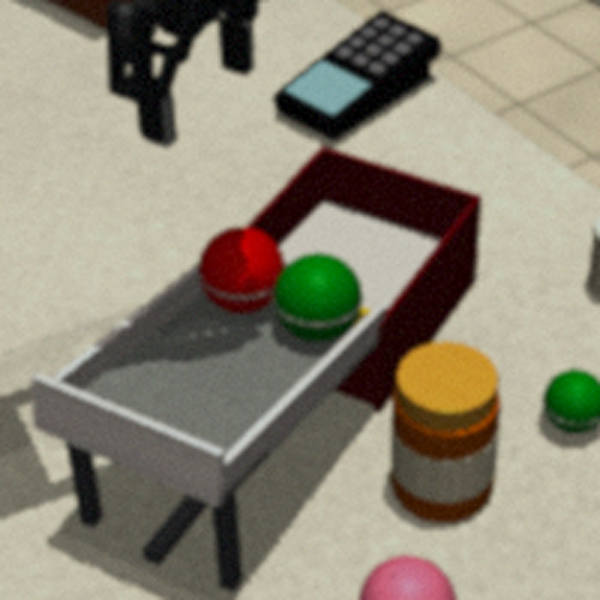

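The wrist view shows red at (321,219) and the large green at (321,283) in the chute mouth. The look-alikes are a small green at (378,351) outside the tray and a pink ball at (220,345). The large green on the chute is the one meant. I'll check red against the wrist calibration while moving over it.

```bash
python3 -c "
from h import *
d=np.load('pics/w1.npz');q=np.load('q.npy')
for u,v in((321,219),(321,283)):
  X=atz(d,u,v,.109);e=X[:2]-q[:2];c,s=np.cos(q[2]),np.sin(q[2]);print(X,c*e[0]+s*e[1],-s*e[0]+c*e[1])"
```

```text
[ 0.5851102  -0.04043882  0.109     ] -0.01870380959998588 0.026555260906605177
[ 0.61247056 -0.09690779  0.109     ] -0.019069044194160258 -0.03619184987722985
```

>>> move_arm([
  {"tx": -0.019,"ty": 0,"tz": 0.02,"ax": 0,"ay": 0,"az": 0,"jaw": 0},
  {"tx": 0,"ty": 0,"tz": 0,"ax": 0,"ay": 0,"az": 0,"jaw": 0},
])

```text
time: 2.55
tool_pos: [0.5815, -0.0313, 0.2037]
tool_rot: [-0.002, 0.529, 0.849, -0.004]
contact_force: [-0.8, -0.3, -1.1]
gripper_width: 1.0
```

```bash
python3 -c "
from h import *
rel((-.018,.031,.093))"
```

```text
t 2.55 disp pos [-0.0179  0.0363  0.2037] delta [-0.0052  0.0008  0.1107] yaw need -0.05 M z [-0.007 -0.005 -1.   ] w 0.9995242714633821 F [-0.8 -0.3 -1.1]
```

>>> move_arm([
  {"tx": -0.006,"ty": 0,"tz": 0.03,"ax": 0,"ay": 0,"az": 0,"jaw": 0},
  {"tx": 0,"ty": 0,"tz": 0.03,"ax": 0,"ay": 0,"az": 0,"jaw": 0},
  {"tx": 0,"ty": 0,"tz": 0.03,"ax": 0,"ay": 0,"az": 0,"jaw": 0},
  {"tx": 0,"ty": 0,"tz": 0.018,"ax": 0,"ay": 0,"az": 0,"jaw": 0},
  {"tx": 0,"ty": 0,"tz": 0,"ax": 0,"ay": 0,"az": 0,"jaw": 0},
])

```text
time: 3.05
tool_pos: [0.5834, -0.0289, 0.0974]
tool_rot: [0.0, 0.525, 0.851, -0.002]
contact_force: [-0.5, 0.4, 0.1]
gripper_width: 1.002
```

```bash
python3 -c "
from h import *
rel((-.018,.03,.093));grab('wrist','w2')
grab('side','s2');crop('s2','s2c',220,120,420,320,3)"
```

```text
t 3.05 disp pos [-0.0151  0.0376  0.0974] delta [-0.0076 -0.0029  0.0045] yaw need 0.42 M z [-0.001 -0.003 -1.   ] w 1.001700486541284 F [-0.5  0.4  0.1]
```

View pics/w2.png

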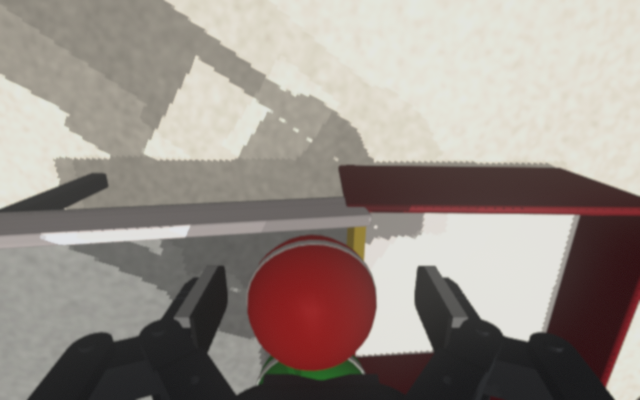

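View pics/s2c.png

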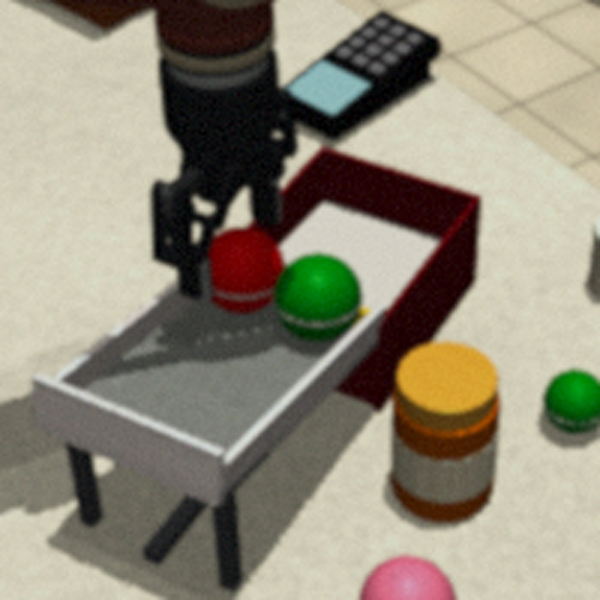

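>>> move_arm([
  {"tx": -0.007,"ty": -0.003,"tz": 0.003,"ax": 0,"ay": 0,"az": 0,"jaw": 0},
  {"tx": -0.001,"ty": 0,"tz": 0,"ax": 0,"ay": 0,"az": 0,"jaw": 30},
])

```text
time: 3.35
tool_pos: [0.5883, -0.0378, 0.1012]
tool_rot: [0.005, 0.525, 0.851, 0.0]
contact_force: [-0.7, -0.2, 0.3]
gripper_width: 0.884
```

```bash
python3 -c "
from h import *
rel((-.018,.03,.093))"
```

```text
t 3.35 disp pos [-0.0147  0.0275  0.1012] delta [ 0.0026 -0.0033  0.0081] yaw need 0.52 M z [ 0.009 -0.005 -1.   ] w 0.8836036764745347 F [-0.7 -0.2  0.3]
```

>>> move_arm([
  {"tx": 0.002,"ty": -0.003,"tz": 0.008,"ax": 0,"ay": 0,"az": 0,"jaw": 30},
  {"tx": 0,"ty": 0,"tz": 0,"ax": 0,"ay": 0,"az": 0,"jaw": 50},
])

```text
time: 3.55
tool_pos: [0.586, -0.038, 0.095]
tool_rot: [0.007, 0.525, 0.851, 0.001]
contact_force: [0.3, -0.2, -0.2]
gripper_width: 0.802
```

```bash
python3 -c "
from h import *
rel((-.018,.03,.093))"
```

```text
t 3.55 disp pos [-0.0168  0.0283  0.095 ] delta [ 0.0017 -0.0012  0.002 ] yaw need 0.47 M z [ 0.013 -0.005 -1.   ] w 0.8015753383744177 F [ 0.3 -0.2 -0.2]
```

>>> move_arm([
  {"tx": 0.001,"ty": 0,"tz": 0,"ax": 0,"ay": 0,"az": 0,"jaw": 64},
  {"tx": 0,"ty": -0.015,"tz": -0.003,"ax": 0,"ay": 0,"az": 0,"jaw": 64},
  {"tx": 0,"ty": -0.015,"tz": -0.003,"ax": 0,"ay": 0,"az": 0,"jaw": 64},
  {"tx": 0,"ty": 0,"tz": 0,"ax": 0,"ay": 0,"az": 0,"jaw": 64},
])

```text
time: 3.95
tool_pos: [0.5586, -0.0508, 0.1015]
tool_rot: [0.008, 0.525, 0.851, 0.002]
contact_force: [-0.2, -1.3, -0.9]
gripper_width: 0.748
```

```bash
python3 -c "
from h import *
rel((-.09,.03,.106));grab('side','s3');crop('s3','s3c',220,120,420,320,3)"
```

```text
t 3.95 disp pos [-0.0471  0.0289  0.1015] delta [ 0.0014 -0.0429 -0.005 ] yaw need 0.47 M z [ 0.015 -0.005 -1.   ] w 0.7478524157563199 F [-0.2 -1.3 -0.9]
```

View pics/s3c.png

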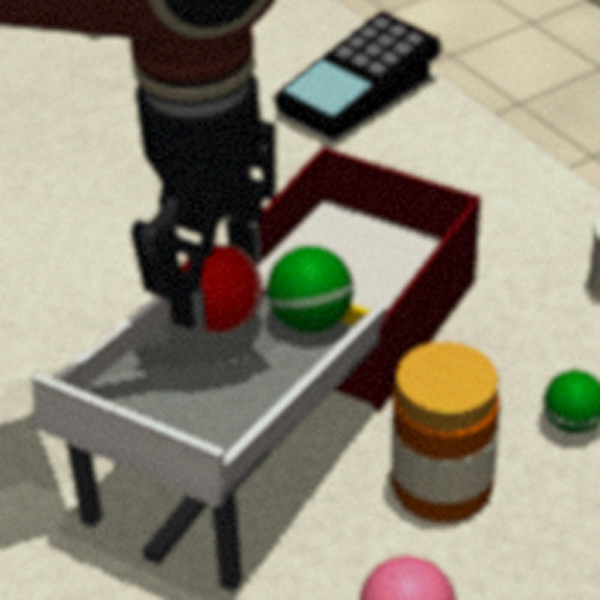

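Red sits in the cage and moves uphill with it, and green at crop (310,290) is shifting towards the gap. I'll continue uphill.

>>> move_arm([
  {"tx": 0,"ty": -0.015,"tz": -0.003,"ax": 0,"ay": 0,"az": 0,"jaw": 64},
  {"tx": 0,"ty": -0.015,"tz": -0.003,"ax": 0,"ay": 0,"az": 0,"jaw": 64},
  {"tx": 0,"ty": -0.013,"tz": -0.002,"ax": 0,"ay": 0,"az": 0,"jaw": 64},
  {"tx": 0,"ty": 0,"tz": 0,"ax": 0,"ay": 0,"az": 0,"jaw": 64},
  {"tx": 0,"ty": 0,"tz": 0,"ax": 0,"ay": 0,"az": 0,"jaw": 64},
  {"tx": 0,"ty": 0,"tz": 0,"ax": 0,"ay": 0,"az": 0,"jaw": 64},
  {"tx": 0,"ty": 0,"tz": 0,"ax": 0,"ay": 0,"az": 0,"jaw": 64},
  {"tx": 0,"ty": 0,"tz": 0,"ax": 0,"ay": 0,"az": 0,"jaw": 64},
  {"tx": 0,"ty": 0,"tz": 0,"ax": 0,"ay": 0,"az": 0,"jaw": 64},
  {"tx": 0,"ty": 0,"tz": 0,"ax": 0,"ay": 0,"az": 0,"jaw": 64},
  {"tx": 0,"ty": 0,"tz": 0,"ax": 0,"ay": 0,"az": 0,"jaw": 64},
  {"tx": 0,"ty": 0,"tz": 0,"ax": 0,"ay": 0,"az": 0,"jaw": 64},
])

```text
time: 5.2
tool_pos: [0.5235, -0.0686, 0.1094]
tool_rot: [0.009, 0.524, 0.851, 0.003]
contact_force: [-0.4, 0.6, -0.2]
gripper_width: 0.749
```

```bash
python3 -c "
from h import *
rel((-.06,.0,.100));grab('side','s4');crop('s4','s4c',220,120,420,320,3);grab('top','t4')"
```

```text
t 5.2 disp pos [-0.0864  0.0284  0.1094] delta [-0.0286  0.026   0.0101] yaw need 0.56 M z [ 0.019 -0.004 -1.   ] w 0.7490984430671825 F [-0.4  0.6 -0.2]
```

View pics/s4c.png

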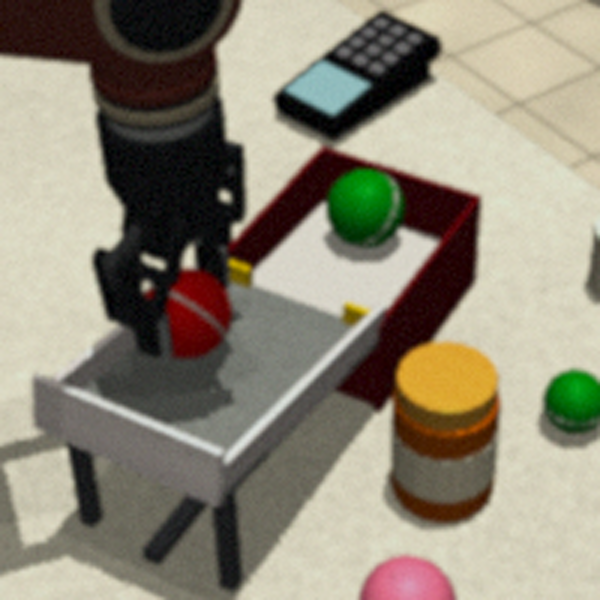

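View pics/t4.png

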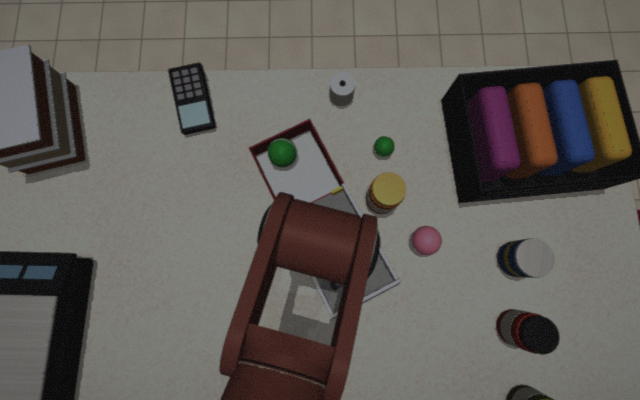

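```bash
python3 -c "
from h import *
d=np.load('pics/s4.npz');q=np.load('q.npy')
c,s=np.cos(q[2]),np.sin(q[2])
for nm,u,v,z in(('red',220+195/3,120+313/3,.121),('green',220+365/3,120+207/3,.068)):
  X=atz(d,u,v,z);e=X[:2]-q[:2];print(nm,X,c*e[0]+s*e[1],-s*e[0]+c*e[1])"
```

```text
red [ 0.53028714 -0.07382164  0.121     ] -0.08263142423805432 0.020789788062456786
green [0.72500642 0.00523195 0.068     ] 0.12698873113971082 0.0058078378156588215
```

>>> move_arm([
  {"tx": 0,"ty": 0,"tz": 0,"ax": 0,"ay": 0,"az": 0,"jaw": 80},
  {"tx": 0,"ty": 0,"tz": 0,"ax": 0,"ay": 0,"az": 0,"jaw": 100},
  {"tx": 0,"ty": 0,"tz": 0,"ax": 0,"ay": 0,"az": 0,"jaw": 100},
])

```text
time: 5.6
tool_pos: [0.524, -0.0688, 0.1102]
tool_rot: [0.01, 0.524, 0.851, 0.004]
contact_force: [-0.2, 1.1, 0.1]
gripper_width: 0.674
```

>>> move_arm([
  {"tx": -0.008,"ty": 0,"tz": -0.001,"ax": 0,"ay": 0,"az": 0,"jaw": 100},
  {"tx": -0.008,"ty": 0.01,"tz": 0.001,"ax": 0,"ay": 0,"az": 0,"jaw": 100},
  {"tx": -0.004,"ty": 0.014,"tz": 0.002,"ax": 0,"ay": 0,"az": 0,"jaw": 100},
  {"tx": 0,"ty": 0.008,"tz": 0.001,"ax": 0,"ay": 0,"az": 0,"jaw": 100},
  {"tx": 0,"ty": 0,"tz": 0,"ax": 0,"ay": 0,"az": 0,"jaw": 100},
])

```text
time: 6.1
tool_pos: [0.5623, -0.074, 0.1066]
tool_rot: [0.009, 0.525, 0.851, 0.003]
contact_force: [0.2, -0.1, -0.2]
gripper_width: 0.669
```

```bash
python3 -c "
from h import *
rel((-.05,.0,.100));grab('side','s5');crop('s5','s5c',220,120,420,320,3)"
```

```text
t 6.1 disp pos [-0.054   0.0065  0.1066] delta [-0.0065  0.0038  0.0067] yaw need 0.52 M z [ 0.018 -0.004 -1.   ] w 0.668592785308637 F [ 0.2 -0.1 -0.2]
```

View pics/s5c.png

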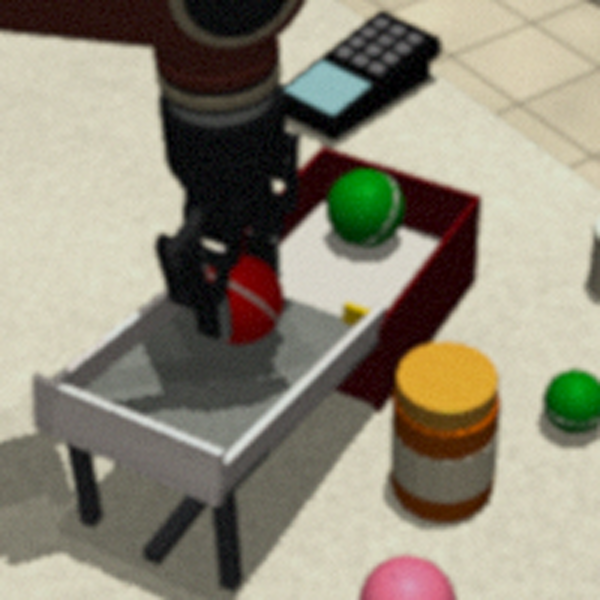

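>>> move_arm([
  {"tx": 0,"ty": 0,"tz": 0,"ax": 0,"ay": 0,"az": 0,"jaw": 40},
  {"tx": 0,"ty": 0,"tz": 0,"ax": 0,"ay": 0,"az": 0,"jaw": 40},
  {"tx": 0,"ty": 0,"tz": 0,"ax": 0,"ay": 0,"az": 0,"jaw": 40},
  {"tx": 0,"ty": 0,"tz": -0.015,"ax": 0,"ay": 0,"az": 0,"jaw": 40},
  {"tx": 0,"ty": 0,"tz": -0.03,"ax": 0,"ay": 0,"az": 0,"jaw": 40},
  {"tx": 0,"ty": 0,"tz": -0.04,"ax": 0,"ay": 0,"az": 0,"jaw": 40},
  {"tx": 0,"ty": 0,"tz": -0.04,"ax": 0,"ay": 0,"az": 0,"jaw": 40},
  {"tx": 0,"ty": 0,"tz": 0,"ax": 0,"ay": 0,"az": 0,"jaw": 40},
  {"tx": 0,"ty": 0,"tz": 0,"ax": 0,"ay": 0,"az": 0,"jaw": 40},
  {"tx": 0,"ty": 0,"tz": 0,"ax": 0,"ay": 0,"az": 0,"jaw": 40},
  {"tx": 0,"ty": 0,"tz": 0,"ax": 0,"ay": 0,"az": 0,"jaw": 40},
  {"tx": 0,"ty": 0,"tz": 0,"ax": 0,"ay": 0,"az": 0,"jaw": 40},
])

```text
time: 7.35
tool_pos: [0.5566, -0.0735, 0.2405]
tool_rot: [0.009, 0.525, 0.851, 0.002]
contact_force: [-0.8, 0.3, -0.1]
gripper_width: 0.844
```

```bash
python3 -c "
from h import *
rel((-.05,.0,.100));grab('side','s6');crop('s6','s6c',220,120,420,320,3);grab('top','t6')"
```

```text
t 7.35 disp pos [-0.0589  0.0095  0.2405] delta [-0.0078  0.007   0.1407] yaw need 0.51 M z [ 0.017 -0.005 -1.   ] w 0.8440185788976072 F [-0.8  0.3 -0.1]
```

View pics/s6c.png

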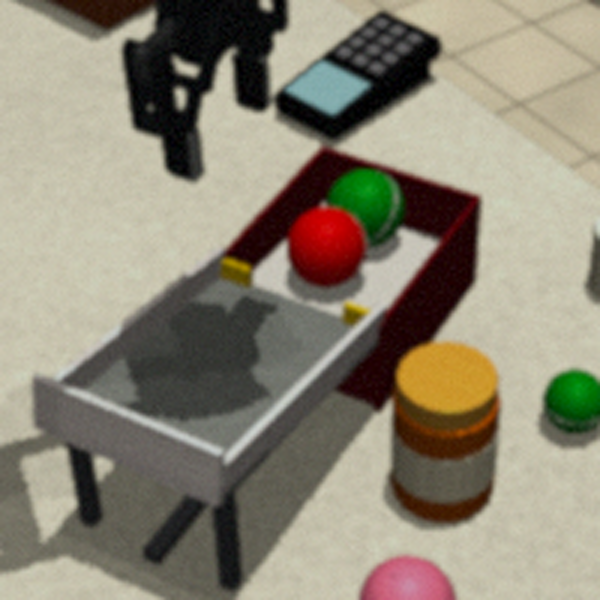

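Both capsules are in the tray, red at crop (327,246) and green at (366,207). I'll let them settle for a second or two, then check that they are at rest.

>>> move_arm([
  {"tx": 0,"ty": 0,"tz": 0,"ax": 0,"ay": 0,"az": 0,"jaw": 40},
  {"tx": 0,"ty": 0,"tz": 0,"ax": 0,"ay": 0,"az": 0,"jaw": 40},
  {"tx": 0,"ty": 0,"tz": 0,"ax": 0,"ay": 0,"az": 0,"jaw": 40},
  {"tx": 0,"ty": 0,"tz": 0,"ax": 0,"ay": 0,"az": 0,"jaw": 40},
  {"tx": 0,"ty": 0,"tz": 0,"ax": 0,"ay": 0,"az": 0,"jaw": 40},
  {"tx": 0,"ty": 0,"tz": 0,"ax": 0,"ay": 0,"az": 0,"jaw": 40},
  {"tx": 0,"ty": 0,"tz": 0,"ax": 0,"ay": 0,"az": 0,"jaw": 40},
  {"tx": 0,"ty": 0,"tz": 0,"ax": 0,"ay": 0,"az": 0,"jaw": 40},
  {"tx": 0,"ty": 0,"tz": 0,"ax": 0,"ay": 0,"az": 0,"jaw": 40},
  {"tx": 0,"ty": 0,"tz": 0,"ax": 0,"ay": 0,"az": 0,"jaw": 40},
  {"tx": 0,"ty": 0,"tz": 0,"ax": 0,"ay": 0,"az": 0,"jaw": 40},
  {"tx": 0,"ty": 0,"tz": 0,"ax": 0,"ay": 0,"az": 0,"jaw": 40},
])

```text
time: 8.65
tool_pos: [0.5559, -0.0733, 0.2383]
tool_rot: [0.007, 0.525, 0.851, 0.002]
contact_force: [0.6, 0.8, 0.3]
gripper_width: 0.845
```

>>> move_arm([
  {"tx": 0,"ty": 0,"tz": 0,"ax": 0,"ay": 0,"az": 0,"jaw": 40},
  {"tx": 0,"ty": 0,"tz": 0,"ax": 0,"ay": 0,"az": 0,"jaw": 40},
  {"tx": 0,"ty": 0,"tz": 0,"ax": 0,"ay": 0,"az": 0,"jaw": 40},
  {"tx": 0,"ty": 0,"tz": 0,"ax": 0,"ay": 0,"az": 0,"jaw": 40},
  {"tx": 0,"ty": 0,"tz": 0,"ax": 0,"ay": 0,"az": 0,"jaw": 40},
  {"tx": 0,"ty": 0,"tz": 0,"ax": 0,"ay": 0,"az": 0,"jaw": 40},
  {"tx": 0,"ty": 0,"tz": 0,"ax": 0,"ay": 0,"az": 0,"jaw": 40},
  {"tx": 0,"ty": 0,"tz": 0,"ax": 0,"ay": 0,"az": 0,"jaw": 40},
  {"tx": 0,"ty": 0,"tz": 0,"ax": 0,"ay": 0,"az": 0,"jaw": 40},
  {"tx": 0,"ty": 0,"tz": 0,"ax": 0,"ay": 0,"az": 0,"jaw": 40},
])

```text
time: 9.65
tool_pos: [0.5559, -0.0733, 0.2383]
tool_rot: [0.007, 0.525, 0.851, 0.002]
contact_force: [-0.2, -0.1, 1.0]
gripper_width: 0.844
```

```bash
python3 -c "
from h import *
import time
grab('side','s7');
for i in range(5): manip.grab_frame('top')
grab('side','s8');crop('s8','s8c',220,120,420,320,3);rel((0,0,.2))
a=cv2.imread('pics/s7.png')[150:240,280:360].astype(int);b=cv2.imread('pics/s8.png')[150:240,280:360].astype(int);print(abs(a-b).mean(),abs(a-b).max())"
```

```text
t 10.0 disp pos [-0.0594  0.0099  0.2383] delta [-0.0101  0.0589  0.039 ] yaw need 0.51 M z [ 0.014 -0.004 -1.   ] w 0.8419493144389807 F [-0.2  0.1  0.3]
2.8364351851851852 20
```

View pics/s8c.png

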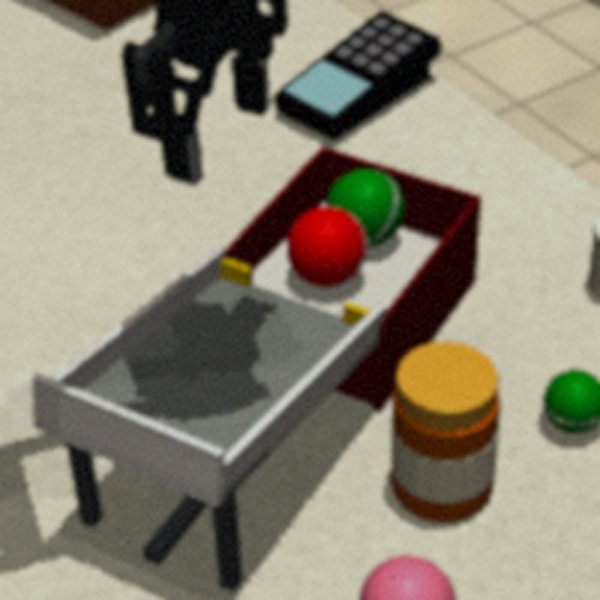

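```bash
python3 -c "
from h import *
d=np.load('pics/s8.npz');q=np.load('q.npy');c,s=np.cos(q[2]),np.sin(q[2])
ok=True
for nm,u,v,z in(('red',220+327/3,120+246/3,.073),('green',220+366/3,120+207/3,.068)):
  X=atz(d,u,v,z);e=X[:2]-q[:2];x=c*e[0]+s*e[1];y=-s*e[0]+c*e[1];print(nm,x,y);ok&=.035<x<.155 and abs(y)<.065
if ok: print(manip.job_done())"
```

```text
red 0.0676376193033684 0.0060302065720680975
green 0.1273422560245 0.005134227781958461
the job is handed in; nothing more can be done
None
```

I freed the jam in the order asked and handed the job in at about 10 s. Both capsules ended up in the catch tray, and no verdict was reported.

**What I did:** I put the open jaws around the red capsule from above and moved it about 70 mm up the chute. I held it there until the green one had rolled into the tray. Then I gripped the red one, moved it to about mid-chute 54 mm above the mouth, let go and lifted clear, and it rolled out.

**Last checks, in the dispenser's frame:**

| | x (m) | y (m) |
|---|---|---|
| red capsule | 0.068 | 0.006 |
| green capsule | 0.127 | 0.005 |

- **Position:** both are inside the tray limits. I assumed the height of a capsule lying in the tray (68–73 mm) to work these out; I did not measure it separately.
- **At rest:** two pictures about 0.3 s apart showed no visible movement of either capsule.
- **Honey jar:** it sits at the same place in the pictures from start to finish.
- **Gripper:** it was clear of everything at 0.24 m height, with contact force near zero.

**Disagreement:** before the approach, the wrist camera put the capsules 4 to 6 mm to the side of where the top camera did. I aimed close to the top-camera value and the jaws went round the red capsule without trouble.

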